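Shut the red air valve in the charging box

ROBOT

A 6-joint arm with a two-finger parallel gripper is mounted at the origin on the work surface. World frame = base frame: x ahead of the robot, y to its left, z up, the work surface at z = 0. Lengths are in m, angles in rad, forces in N, time in s.
With the tool pointing down it reaches from about 0.35 to 1 m from the base axis. Payload 7.1 kg.
Tool frame: the origin (TCP) lies at the centre of the arm's flange, where the gripper is bolted on; the fingertips stand 173 mm ahead of it and the grasp point (between the pads) lies 155 mm ahead of it; y points along the fingers, x is the direction in which the jaws open and shut, and the axes are right-handed (so a half turn about y gives the same grasp; the last joint's range is limited). The gripper opens to 85 mm and grips with 20 to 120 N. Pads are 22 mm wide; open, the fingers measure 114 mm over their backs; the gripper's body (76 mm by 85 mm) begins 54 mm behind the grasp point. The pads swing forward as they close: fully open they stand 13 mm farther back than shut.
Start: joints at [-1.174, 0.423, 1.63, -0, 1.089, -0.019], TCP at [0.252, -0.572, 0.405] pointing down, gripper open.
Joint ranges: [-3, 3], [-0.9, 2.11], [0.09, 2.58], [-1.31, 4.45], [0.11, 2.69], [-2.54, 2.54]. Speed limits (rad/s): [2.39, 2.39, 3.01, 3.14, 3.14, 3.14].

INTERFACE

Orientations are given as a unit quaternion [w, x, y, z].
In Python, from plant import env, imaging, ticket gives the robot as it stands. The module is installed in compiled form; this text tells all that it offers.
- The arm moves only by the tool step_arm, never from a script. Its argument "motion" is text: rows parted by semicolons, each of 5 numbers parted by spaces: the opening, from 0 (shut) to 1 (fully open), then the shift along the tool's x, y, z in mm, then the turn about the tool's y in rad. A call has 1 to 12 rows; each row is the pose to reach, as a shift and turn from the pose commanded when the call began, along the tool's axes at that moment; what a row does not reach only later rows make up. A row lasts 1/8 s, in which the tool goes at most 62.5 mm and 10.7 degrees, less where a joint would pass 70% of its speed; a pose out of reach is approached as far as the arm can. A call with a gripper value outside its range is refused whole. The fingers move at their own pace and stop on an object; "squeeze" is the grip in N (left out, the last holds). Time passes only in rows, so rows that repeat a pose let the fingers close. It gives the time, the measured TCP pose, the force and the opening at its end, in the units of the state.
- env.sense(): the state, without advancing time (a new reading comes with each control period).
- imaging.read_camera(name): name is "side" or "top"; returns the picture (384x512x3 uint8, red, green, blue); there is no depth.
- imaging.camera_model(name): a dict with "fov_y" (degrees; the focal length in pixels is half the picture's height over the tangent of half this angle, whatever the lens; pixels are square), "cx", "cy" (the principal point, pixels), "world_to_cam" (4x4, takes a point from world to camera coordinates). Camera axes: x right, y down, z forward; pixel columns grow to the right and rows downward; lengths in m; the calibration is good to about 2 mm. A picture is of the moment at which its call begins. camera_model takes no time and is no camera call.
- ticket.close_job(): hands the job in, once; it reports no verdict.
The state is a dict: "t": time; "joint_positions": joint angles; "joint_vel": joint speeds; "joint_efforts": joint torques, N m; "tool_pos": TCP position; "eef_rot": TCP orientation; "wrist_force": force on the tool from outside, world axes, zero at the start; "moment": the same for the moment, N m; "grip_width": opening from 0.0 (shut) to 1.0 (fully open).
Only numpy, scipy, OpenCV 4.12 (cv2) and the standard library are available. Lean on these libraries where they do the work, as an engineer would, in place of code of your own. Each camera call takes 0.05 s, during which the arm holds its last target.

TASK

Push the plywood cover of the wooden air box by its black bar, all the way along to the other end of the box, without lifting it, so that the two valves are uncovered. Then push the red valve lever fully shut, to its stop across the pipe. Leave the blue lever and everything else on the table as they are.

Things in the scene. Friction and masses are not known exactly. Their poses are not given: they have to be found in the camera images.
- airbox: Fixed wooden box, 184 (x) x 520 (y) x 85 mm tall. Origin: centre of its underside, on the table; at yaw 0 x points away from the robot, y left. Its -y half is an open well (inside: x +-72, y -250 to -4 mm, floor 12 mm above the table) with two valves; its +y half a closed deck. Ledges along both long sides, 70 mm above the table like the deck, carry the cover, between rims 3 mm above its top.
- cover: Loose plywood cover, 158 (x) x 246 (y) x 12 mm, 0.3 to 0.65 kg, flat on the ledges over the well at the start; 1 to 6 N slides it along the box's y. Origin: centre of its underside; axes as the box's. End stops let its centre go from y = -127 to +127 mm of the box. A black bar 100 (x) x 18 (y) x 24 mm tall stands across the middle of its top.
- cover_bar (a point): Centre of the top face of the cover's black bar: 36 mm above the cover's underside, 106 mm above the table.
- red_valve: Fixed brass valve on a copper pipe along the box's x, in the well; below 40 mm above the table. Origin: on its vertical turning axis, on the well's floor (12 mm above the table), at x = +30 and y = -190 or -85 mm of the box (red and blue change places). Axes as the box's.
- red_handle (a joint): Red lever, rad. 0 = open: along the pipe, pointing from its axis to the box's -x. It turns clockwise seen from above to 1.571 = shut (firm stop): across the pipe, pointing to the box's +y. Starts at 0.05 to 0.35, no spring, stays where left; about 3 N near its end turns it. 14 mm wide, reaches 58 mm from its axis, spans 40 to 58 mm above the table.
- red_end (a point): Middle of the far end face of the red lever, 58 mm from its axis, 49 mm above the table.
- blue_valve: The other valve, exactly like the red one but with a blue lever; origin and axes alike. To be left alone.
- blue_end (a point): Middle of the far end face of the blue lever, 58 mm from its axis, 49 mm above the table; it too points roughly to the box's -x.
- glue: Loose bystander: small white glue bottle with yellow cap, 34 mm diameter, 90 mm tall. Origin: in the middle of its underside.
- block: Loose bystander: balsa block 50 x 90 x 30 mm. Origin: in the middle of its underside.
- tape: Loose bystander: roll of yellow tape lying flat, 70 mm across, 20 mm tall. Origin: in the middle of its underside.
- driver: Loose bystander: screwdriver lying flat. Origin: on its underside near the middle of its length.
- water: Loose bystander: clear water bottle, 64 mm diameter, 200 mm tall. Origin: in the middle of its underside.
- mug: Loose bystander: blue mug, 80 mm across, 90 mm tall. Origin: in the middle of its underside.
- tin: Loose bystander: small round tin, 60 mm diameter, 70 mm tall. Origin: in the middle of its underside.
- spanner: Loose bystander: spanner lying flat. Origin: on its underside near the middle of its length.

How it is judged:
On the way, in this order (a step that is already met when the one before it is completed fails the run):
1. the cover has been slid to the far end of the box (y of cover in the frame of airbox above 0.105 m), for 0.2 s.
2. the red lever has been pushed shut (value of joint red_handle above 1.45 rad), for 0.2 s.
At the end, for the whole second after the job is handed in: The cover lies flat on its ledges with its centre within about 22 mm of the end of its travel, at rest; the red lever is shut to within 0.12 rad (7 degrees) of its stop; the blue lever's end is within 12 mm of where it was (y of cover in the frame of airbox above 0.105 m and value of joint red_handle above 1.45 rad and z of cover in the frame of airbox between 0.064 and 0.076 m and angle between cover's own z axis and vertical below 0.05 rad and linear speed of cover below 0.02 m/s and distance of blue_end from where it was at the start of the episode below 0.012 m); the robot touches nothing.
It fails at once if the cover is lifted by more than 15 mm or tipped by more than 0.15 rad (z of cover in the frame of airbox above 0.085 m or angle between cover's own z axis and vertical above 0.15 rad).
It fails at once if the blue lever's end is moved by more than 12 mm (distance of blue_end from where it was at the start of the episode above 0.012 m).
It fails at once if a bystander is moved by more than 20 mm, lifted or knocked over (distance of any of glue, block, tape, driver, water, mug, tin, spanner from where it was at the start of the episode above 0.02 m or angle between any of glue, water, mug, tin's own z axis and vertical above 0.5 rad).
It also fails if it takes over 51 s, if anything falls off the work surface, if the arm or the gripper's body presses on something with over 40 N, if the wrist force passes 120 N, or if a joint passes its speed limit or range.

## Working session

There is one attempt and no reset: what is moved stays moved. The work goes in short steps, Python scripts to look and compute and a tool call to move; the robot and the scene stay as the last step left them, time stands still between calls to the robot, and variables do not carry over. Pictures are saved under pics/ and viewed, and the job is handed in when it is done.

Besides the shell and the picture viewer there is one more tool, called after "Call:" as name(argument=value, ...) on one line, values as JSON. step_arm: Moves the arm, as the interface text tells. Its arguments: {"type":"object","properties":{"motion":{"type":"string"},"squeeze":{"type":"number"}},"required":["motion"]}

```bash
mkdir -p pics; python3 - <<'E'
from plant import env, imaging
import cv2,json
s=env.sense();print(s)
for n in("top","side"):
    im=imaging.read_camera(n);cv2.imwrite(f"pics/{n}0.png",im[:,:,::-1]);print(n,imaging.camera_model(n))
E
```

```text
{'t': 0.0, 'joint_positions': array([-1.17401421e+00,  4.23846851e-01,  1.63065827e+00,  4.84206616e-06,
        1.08860012e+00, -1.90089179e-02]), 'joint_vel': array([-2.95576616e-04,  1.10982005e-03,  3.90858616e-05,  1.80893710e-04,
       -1.02199461e-03,  6.08708688e-04]), 'joint_efforts': array([ 5.92320284e-04, -5.57373118e+01, -2.81737590e+01,  7.24773781e-05,
        7.34048925e-03,  1.68139167e-05]), 'tool_pos': array([ 0.25236228, -0.57149471,  0.4039542 ]), 'eef_rot': array([ 0.59273539, -0.59213204,  0.38647526, -0.38559211]), 'wrist_force': array([-0.66481427,  0.70400462,  0.40010742]), 'moment': array([-0.03760094, -0.02794649, -0.02259818]), 'grip_width': 0.9944677514115045}
top {'fov_y': 47.67060973203385, 'cx': 256.8337019963317, 'cy': 189.5352107840305, 'world_to_cam': array([[-0.02845291, -0.99957541,  0.00627885,  0.01392716],
       [-0.98389026,  0.02689624, -0.17673862,  0.59075035],
       [ 0.17649471, -0.01120642, -0.98423779,  1.26013823],
       [ 0.        ,  0.        ,  0.        ,  1.        ]])}
side {'fov_y': 49.94527524038675, 'cx': 251.00204602482833, 'cy': 192.81185834298836, 'world_to_cam': array([[-0.99987747, -0.01294268,  0.00880566,  0.54933952],
       [-0.01545732,  0.72736956, -0.68607186,  0.09087301],
       [ 0.00247464, -0.6861239 , -0.72748049,  1.39817926],
       [ 0.        ,  0.        ,  0.        ,  1.        ]])}
```

View pics/top0.png

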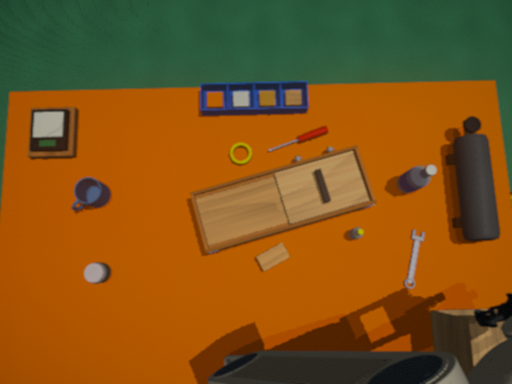

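View pics/side0.png

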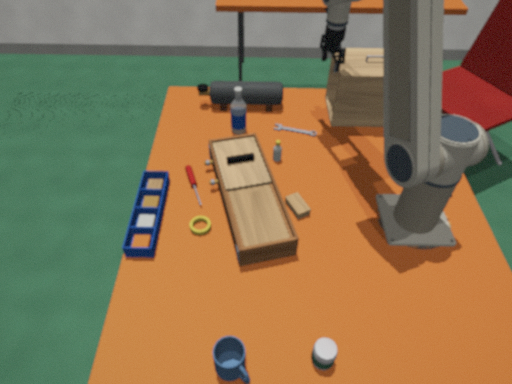

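The top view shows the box with its cover at the right (-y) end and the bar at about (321,186). The glue is at (357,233) and the block at (272,256). I'll zoom in to get exact corners.

```bash
python3 - <<'E'
import cv2
a=cv2.imread("pics/top0.png");b=cv2.imread("pics/side0.png")
cv2.imwrite("pics/topz.png",cv2.resize(a[130:270,180:390],None,fx=3.8,fy=3.8,interpolation=cv2.INTER_CUBIC))
cv2.imwrite("pics/sidez.png",cv2.resize(b[125:275,180:320],None,fx=4,fy=4,interpolation=cv2.INTER_CUBIC))
E
```

```text
(no output)
```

View pics/topz.png

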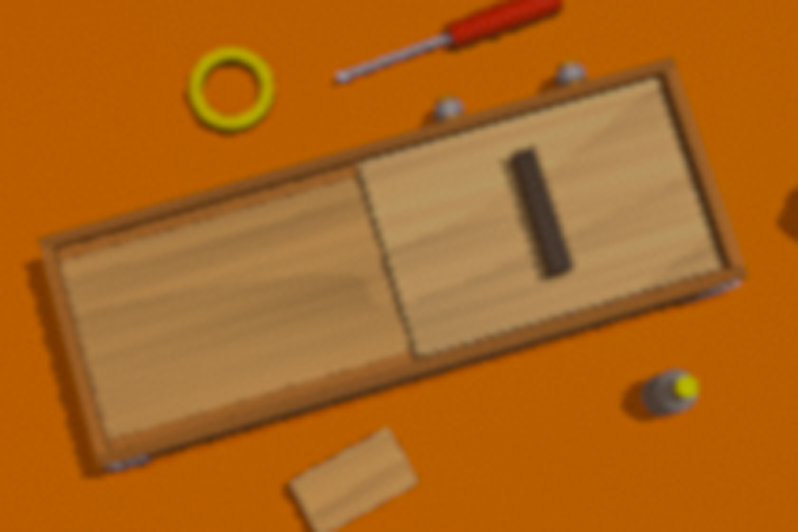

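View pics/sidez.png

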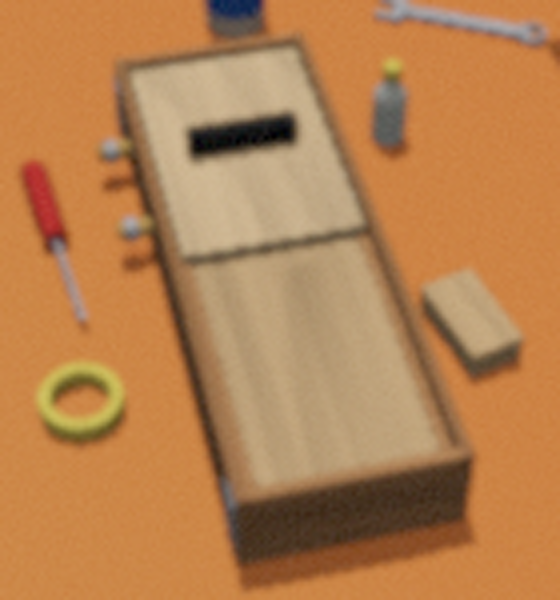

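```bash
cat > h.py <<'E'
import numpy as np
from plant import env, imaging
from scipy.optimize import least_squares
def proj(n,P,k=0):
    m=imaging.camera_model(n);P=np.atleast_2d(P);f=192/np.tan(np.radians(m['fov_y']/2))
    W=m['world_to_cam'];c=P@W[:3,:3].T+W[:3,3]
    xy=c[:,:2]/c[:,2:];xy=xy*(1+k*(xy**2).sum(1,keepdims=True))
    return xy*f+[m['cx'],m['cy']]
def ray(n,uv,z):
    g=least_squares(lambda p:proj(n,[p[0],p[1],z])[0]-uv,[.6,0]).x
    return np.r_[g,z]
def box2w(p,P):
    x,y,a=p;P=np.atleast_2d(P);c,s=np.cos(a),np.sin(a)
    return np.c_[x+c*P[:,0]-s*P[:,1],y+s*P[:,0]+c*P[:,1],P[:,2]]
E
python3 - <<'E'
from h import *
C=np.array([[.092,.26,.085],[.092,-.26,.085],[-.092,-.26,.085],[-.092,.26,.085]])
z=lambda a,o,s:(np.array(a)+.5)/s-.5+o
T=z([(42,240),(672,62),(742,272),(105,462)],[180,130],3.8)
S=z([(235,497),(120,65),(302,40),(470,455)],[180,125],4)
bt=z([(524,155),(558,270)],[180,130],3.8).mean(0); bs=z([(243,130)],[180,125],4)[0]
for nm,ks in(("top",1),("side",2),("both",3)):
    def r(p):
        o=[]
        if ks&1:o.append(proj("top",box2w(p,C))-T)
        if ks&2:o.append(proj("side",box2w(p,C))-S)
        return np.concatenate(o).ravel()
    q=least_squares(r,[.6,0,.2]);print(nm,q.x.round(4),q.fun.round(1))
p=q.x
print("bar meas",ray("top",bt,.106),ray("side",bs,.1), "pred",box2w(p,[0,-.127,.106]))
for nm,u in(("glue base~",z((680,385),[180,130],3.8)),):print(nm,ray("top",u,.09))
print(box2w(p,[[0,.127,.106],[.03,-.19,.05],[.03,-.085,.05]]))
print("tool axes"); 
from scipy.spatial.transform import Rotation as R
w,x,y,zz=env.sense()['eef_rot'];print(R.from_quat([x,y,zz,w]).as_matrix().round(3))
E
```

```text
top [ 0.5605 -0.0789  0.2578] [-1.2 -0.8  0.5 -1.9  2.2  0.9 -1.3  1.4]
side [ 0.5608 -0.0762  0.2489] [-0.5  1.5 -1.2 -1.5  0.8 -2.1  0.9  0.5]
both [ 0.5608 -0.0781  0.2539] [-1.5 -1.2  0.4 -1.7  1.9  1.2 -1.9  1.  -0.   1.  -1.5 -1.7  0.5 -2.5
  1.2 -0.2]
bar meas [ 0.58790105 -0.19140594  0.106     ] [ 0.59036587 -0.19162609  0.1       ] pred [[ 0.59266676 -0.20098761  0.106     ]]
glue base~ [ 0.45470894 -0.29240335  0.09      ]
[[ 0.5288755   0.04487144  0.106     ]
 [ 0.63752747 -0.254434    0.05      ]
 [ 0.61115707 -0.15279935  0.05      ]]
tool axes
[[ 0.404 -0.001  0.915]
 [-0.915  0.001  0.404]
 [-0.001 -1.     0.   ]]
```

```bash
python3 - <<'E'
from h import *
import cv2
im=cv2.imread("pics/top0.png").astype(int)
# table far edge: orange transition per column
pts=[]
for u in list(range(20,190,15))+list(range(320,490,15)):
    c=im[60:120,u]; o=c[:,2]-c[:,1]; g=np.argmax(np.diff(o)); 
    k=np.where(o>60)[0][0]; a,b=o[k-1],o[k]; pts.append((u,60+k-1+(60-a)/(b-a)))
pts=np.array(pts);f=np.polyfit(pts[:,0],pts[:,1],2);print(f, (pts[:,1]-np.polyval(np.polyfit(pts[:,0],pts[:,1],1),pts[:,0])).round(1))
C=np.array([[.092,.26,.085],[.092,-.26,.085],[-.092,-.26,.085],[-.092,.26,.085]])
z=lambda a,o,s:(np.array(a)+.5)/s-.5+o
T=z([(42,240),(672,62),(742,272),(105,462)],[180,130],3.8)
S=z([(235,497),(120,65),(302,40),(470,455)],[180,125],4)
r=lambda p:np.concatenate([proj("top",box2w(p,C),p[3])-T,proj("side",box2w(p,C),p[4])-S]).ravel()
q=least_squares(r,[.6,0,.2,0,0]);print(q.x.round(4),q.fun.round(1))
E
```

```text
[ 2.04872101e-06 -2.44827202e-02  9.20192565e+01] [ 0.1  0.1 -0.1  0.2 -0.2 -0.   0.2 -0.3  0.   0.  -0.2  0.   0.2 -0.3
  0.1  0.  -0.2  0.1 -0.  -0.1  0.1  0.1 -0.1  0.2]Traceback (most recent call last):
  File "<stdin>", line 15, in <module>
    return func(*args, **kwargs)
    vector_fun = VectorFunction(
        fun_wrapped,
    ...<6 lines>...
        workers=workers
    )
    self._update_fun()
    ~~~~~~~~~~~~~~~~^^
    self.f = self.fun_wrapped(xp_copy(self.x))
             ~~~~~~~~~~~~~~~~^^^^^^^^^^^^^^^^^
    return np.atleast_1d(self.fun(x))
                         ~~~~~~~~^^^
    return self.f(x, *self.args, **self.kwargs)
           ~~~~~~^^^^^^^^^^^^^^^^^^^^^^^^^^^^^^
  File "<stdin>", line 14, in <lambda>
  File "h.py", line 13, in box2w
    x,y,a=p;P=np.atleast_2d(P);c,s=np.cos(a),np.sin(a)
    ^^^^^
ValueError: too many values to unpack (expected 3)
```

```bash
cat >> h.py <<'E'
import cv2
def overlay(n,im,p,cy,x0,y0,w,h,s,out):
    A=cv2.resize(im[y0:y0+h,x0:x0+w],None,fx=s,fy=s,interpolation=cv2.INTER_CUBIC).copy()
    def poly(P,col):
        q=(proj(n,box2w(p,P))+.5-[x0,y0])*s
        cv2.polylines(A,[np.round(q).astype(int)],True,col,1,cv2.LINE_AA)
    rect=lambda cx,cy,a,b,z:np.array([[cx+a,cy+b,z],[cx+a,cy-b,z],[cx-a,cy-b,z],[cx-a,cy+b,z]])
    poly(rect(0,0,.092,.26,.085),(255,0,0)); poly(rect(0,0,.092,.26,0),(255,255,0))
    poly(rect(0,cy,.079,.123,.082),(0,255,0)); poly(rect(0,cy,.05,.009,.106),(255,0,255))
    cv2.imwrite(out,A)
E
python3 - <<'E'
from h import *
p=[.5608,-.0781,.2539]
overlay("top",cv2.imread("pics/top0.png"),p,-.127,180,130,210,140,3.8,"pics/ot.png")
overlay("side",cv2.imread("pics/side0.png"),p,-.127,180,125,140,150,4,"pics/os.png")
E
```

```text
(no output)
```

View pics/ot.png

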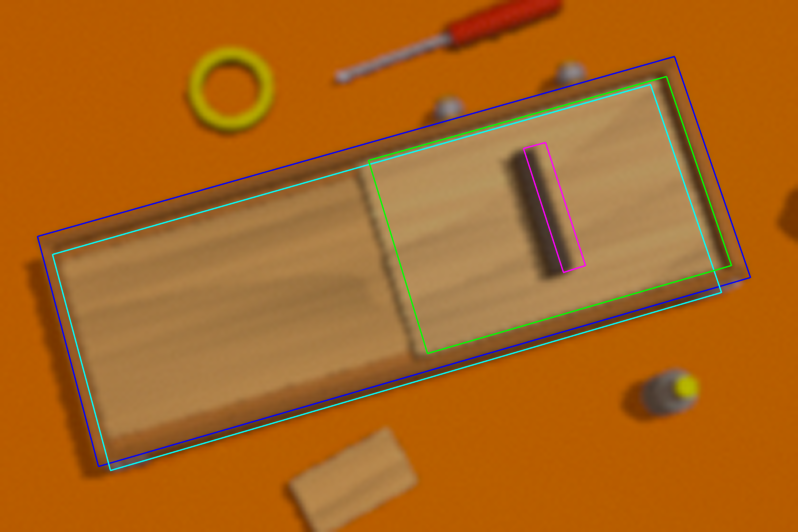

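View pics/os.png

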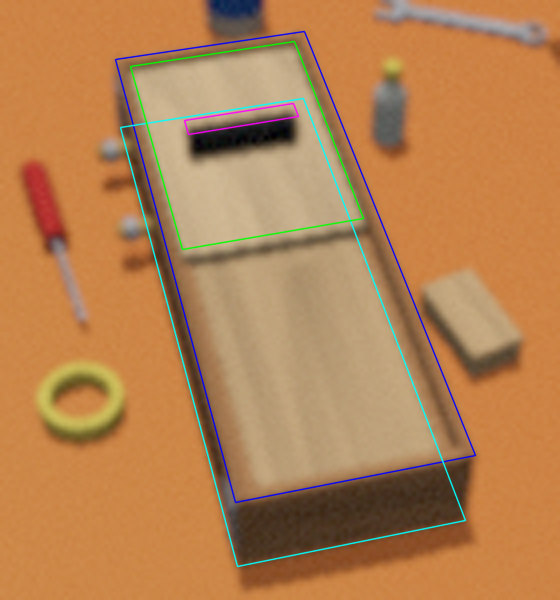

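```bash
cat >> h.py <<'E'
from scipy.spatial.transform import Rotation as Rr
PB=[.5608,-.0781,.2539]
def Rt():
    s=env.sense();w,x,y,z=s['eef_rot'];return s,Rr.from_quat([x,y,z,w]).as_matrix()
def go(bx,by,ztip,yaw=True,p=PB):
    """shift (mm, tool axes) to bring shut fingertips to box x,y and world height ztip"""
    s,R=Rt();t=box2w(p,[bx,by,ztip+.173])[0]-s['tool_pos']
    a=np.arctan2(R[1,0],R[0,0]);want=p[2]-np.pi/2
    print("shift mm",(R.T@t*1000).round(1),"turn",round(-((want-a+np.pi/2)%np.pi-np.pi/2),3))
def inbox(w,p=PB):
    d=np.array(w[:2])-p[:2];c,s=np.cos(p[2]),np.sin(p[2]);return np.array([c*d[0]+s*d[1],-s*d[0]+c*d[1]])
def where(p=PB):
    s,R=Rt();t=s['tool_pos']+R[:,1]*.173
    print("t",round(s['t'],2),"tip box",(inbox(t,p)*1000).round(1),"z",(t[2]*1000).round(1),"yaw err",round(np.arctan2(R[1,0],R[0,0])-(p[2]-np.pi/2),3),"F",s['wrist_force'].round(1),"tilt",R[:,1].round(3),"g",round(s['grip_width'],2))
E
python3 - <<'E'
from h import *
where();go(-.002,-.16,.15);go(-.002,-.16,.231)
print("water",ray("top",(431,170),.2),inbox(ray("top",(431,170),.2)),ray("side",(238,90),.2))
print("glue",inbox(ray("top",(360,232),.09)), "block",inbox(ray("top",(272,256),.03)))
E
```

```text
t 0.1 tip box [-422.5 -399.9] z 231.0 yaw err 0.162 F [ 0.1  1.1 -0.6] tilt [-0.001  0.001 -1.   ] g 1.0
shift mm [-169.1   81.3  453.7] turn 0.162
shift mm [-1.692e+02  3.000e-01  4.537e+02] turn 0.162
water [ 0.60525871 -0.47329319  0.2       ] [-0.05623158 -0.39369054] [ 0.60671106 -0.46211721  0.2       ]
glue [-0.16054149 -0.18376451] block [-0.15465146  0.07698962]
```

Call:
step_arm(motion="0 -17 0 45 0.02; 0 -34 0 91 0.04; 0 -51 0 136 0.06; 0 -68 0 182 0.08; 0 -85 0 227 0.1; 0 -102 0 272 0.12; 0 -118 0 318 0.14; 0 -135 0 363 0.16; 0 -152 0 409 0.162; 0 -169 0 454 0.162; 0 -169 0 454 0.162; 0 -169 0 454 0.162", squeeze=40)

```text
t: 1.6
tool_pos: [0.5991, -0.2338, 0.4042]
eef_rot: [-0.559, 0.56, -0.433, 0.432]
wrist_force: [-0.2, -0.4, 0.2]
grip_width: -0.005
```

```bash
python3 - <<'E'
from h import *
where();go(-.002,-.16,.094)
im=imaging.read_camera("side")[:,:,::-1];cv2.imwrite("pics/side1.png",cv2.resize(im[60:260,130:400],None,fx=2.9,fy=2.9))
E
```

```text
t 1.6 tip box [  -2.2 -160.2] z 231.2 yaw err 0.0 F [-0.2 -0.4  0.2] tilt [-0.001  0.    -1.   ] g -0.0
shift mm [ -0.2 137.2   0.2] turn 0.0
```

View pics/side1.png

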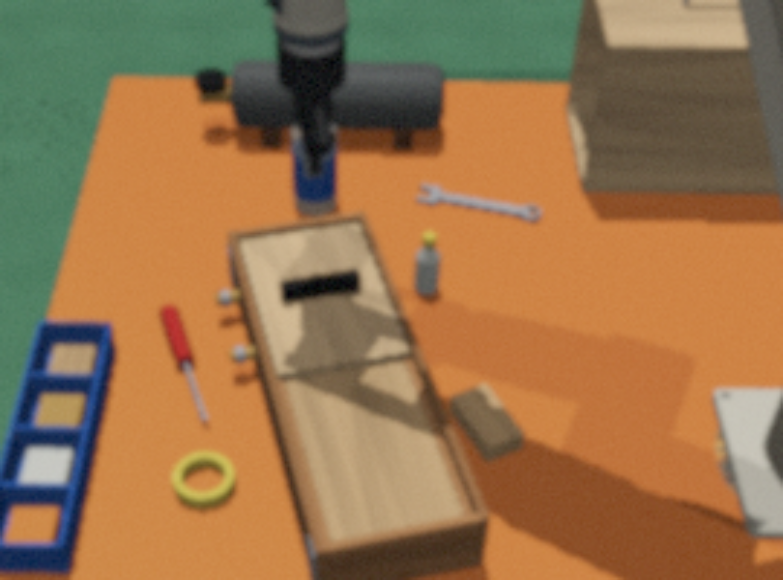

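The gripper hangs behind the bar, which is at about (320,286) in the zoom. The water bottle is behind it, with plenty of room. I'll go down to about 26 mm above the cover and check.

Call:
step_arm(motion="0 0 40 0 0; 0 0 80 0 0; 0 0 110 0 0; 0 0 123 0 0; 0 0 123 0 0")

```text
t: 2.28
tool_pos: [0.599, -0.2344, 0.2813]
eef_rot: [-0.559, 0.559, -0.433, 0.433]
wrist_force: [-1.3, -0.4, 0.9]
grip_width: 0.001
```

```bash
python3 - <<'E'
from h import *
where();go(-.002,-.16,.092)
im=imaging.read_camera("side")[:,:,::-1];cv2.imwrite("pics/side2.png",cv2.resize(im[100:200,190:320],None,fx=5.5,fy=5.5,interpolation=cv2.INTER_CUBIC))
E
```

```text
t 2.27 tip box [  -2.5 -160.8] z 108.3 yaw err -0.001 F [-1.3 -0.4  0.9] tilt [-0.001  0.    -1.   ] g 0.0
shift mm [-0.9 16.3  0.4] turn -0.001
```

View pics/side2.png

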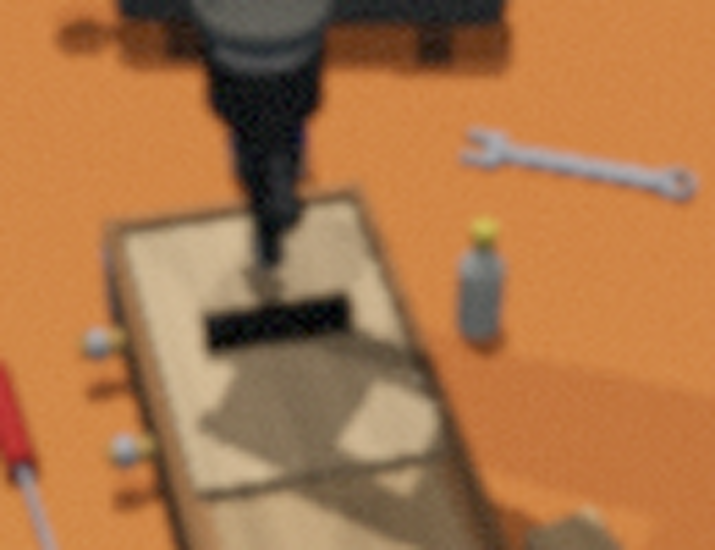

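Call:
step_arm(motion="0 0 8 0 0; 0 0 15 0 0; 0 0 15 0 0; 0 -6 15 0 0; 0 -12 15 0 0; 0 -20 15 0 0; 0 -30 15 0 0; 0 -42 15 0 0; 0 -55 15 0 0; 0 -68 15 0 0; 0 -80 15 0 0; 0 -80 15 0 0")

```text
t: 3.82
tool_pos: [0.579, -0.155, 0.2666]
eef_rot: [-0.559, 0.559, -0.433, 0.432]
wrist_force: [1.1, -0.4, -0.3]
grip_width: -0.001
```

```bash
python3 - <<'E'
from h import *
where()
im=imaging.read_camera("side")[:,:,::-1];cv2.imwrite("pics/side3.png",cv2.resize(im[110:260,190:320],None,fx=4,fy=4,interpolation=cv2.INTER_CUBIC))
im=imaging.read_camera("top")[:,:,::-1];cv2.imwrite("pics/top3.png",cv2.resize(im[130:270,180:390],None,fx=3.8,fy=3.8,interpolation=cv2.INTER_CUBIC))
E
```

```text
t 3.83 tip box [ -1.9 -78.8] z 93.6 yaw err 0.001 F [ 1.1 -0.4 -0.3] tilt [-0.001  0.001 -1.   ] g -0.0
```

View pics/side3.png

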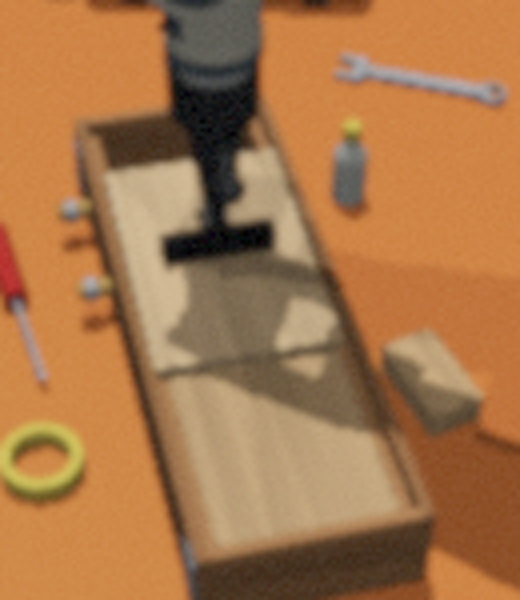

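View pics/top3.png

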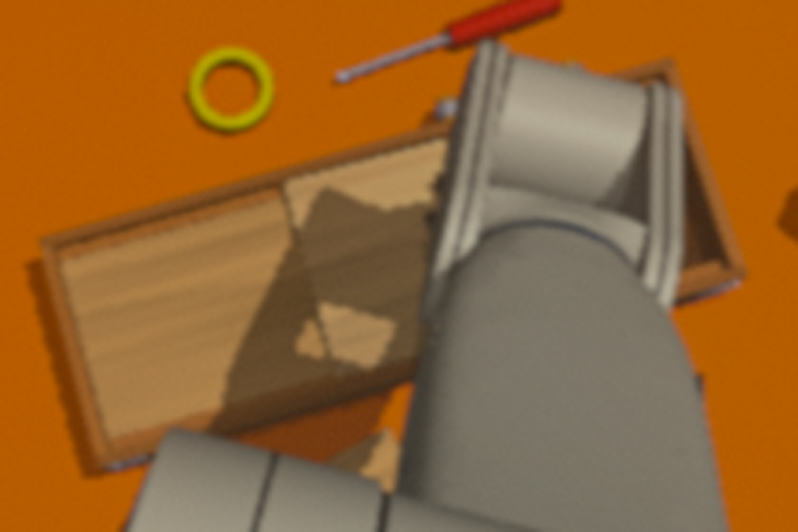

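The cover slides flat and straight, with its back edge off the end wall at about (190,160) in the side zoom. I'll keep pushing.

Call:
step_arm(motion="0 -8 0 0 0; 0 -18 0 0 0; 0 -30 0 0 0; 0 -42 0 0 0; 0 -55 0 0 0; 0 -68 0 0 0; 0 -81 0 0 0; 0 -94 0 0 0; 0 -106 0 0 0; 0 -116 0 0 0; 0 -124 0 0 0; 0 -130 0 0 0")

```text
t: 5.42
tool_pos: [0.5467, -0.03, 0.2667]
eef_rot: [-0.559, 0.559, -0.433, 0.433]
wrist_force: [0.8, -2.3, -0.7]
grip_width: 0.001
```

Call:
step_arm(motion="0 -5 0 0 0; 0 -10 0 0 0; 0 -15 0 0 0; 0 -20 0 0 0; 0 -24 0 0 0; 0 -28 0 0 0; 0 -32 0 0 0; 0 -36 0 0 0; 0 -39 0 0 0; 0 -42 0 0 0; 0 -42 0 0 0")

```text
t: 6.8
tool_pos: [0.5362, 0.0105, 0.2667]
eef_rot: [0.559, -0.559, 0.433, -0.433]
wrist_force: [0.5, 0.3, -0.2]
grip_width: -0.001
```

```bash
python3 - <<'E'
from h import *
where()
im=imaging.read_camera("side")[:,:,::-1];cv2.imwrite("pics/side4r.png",im);cv2.imwrite("pics/side4.png",cv2.resize(im[110:260,190:320],None,fx=4,fy=4,interpolation=cv2.INTER_CUBIC))
E
```

```text
t 6.8 tip box [-1.6 92. ] z 93.7 yaw err -0.0 F [ 0.5  0.3 -0.2] tilt [-0.  0. -1.] g -0.0
```

View pics/side4.png

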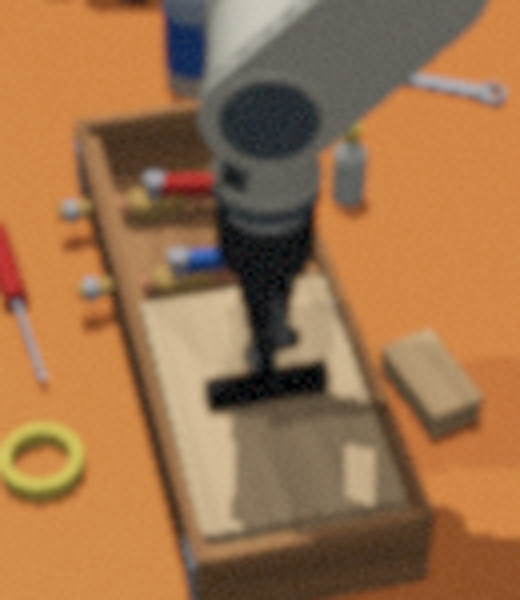

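The valves are uncovered: red is the far one (y = -190), blue is at y = -85. I'll push gently until I feel the stop.

Call:
step_arm(motion="0 -3 0 0 0; 0 -6 0 0 0; 0 -8 0 0 0; 0 -8 0 0 0")

```text
t: 7.35
tool_pos: [0.5342, 0.0181, 0.2668]
eef_rot: [0.559, -0.559, 0.433, -0.433]
wrist_force: [0.3, -1.7, -0.4]
grip_width: 0.001
```

Call:
step_arm(motion="0 -2 0 0 0; 0 -4 0 0 0; 0 -4 0 0 0")

```text
t: 7.72
tool_pos: [0.5332, 0.0219, 0.2668]
eef_rot: [0.559, -0.559, 0.433, -0.433]
wrist_force: [0.4, -2.6, -0.2]
grip_width: -0.0
```

Call:
step_arm(motion="0 -2 0 0 0; 0 -4 0 0 0; 0 -4 0 0 0")

```text
t: 8.1
tool_pos: [0.5338, 0.0251, 0.2673]
eef_rot: [0.56, -0.559, 0.431, -0.434]
wrist_force: [5.8, -8.6, -1.7]
grip_width: 0.0
```

Call:
step_arm(motion="0 -2 0 0 0; 0 -3 0 0 0; 0 -3 0 0 0")

```text
t: 8.48
tool_pos: [0.5336, 0.0263, 0.2677]
eef_rot: [0.56, -0.559, 0.43, -0.435]
wrist_force: [7.5, -24.0, -0.3]
grip_width: -0.001
```

Force rose to 24 N, so the cover is at its stop. I'll back off 15 mm and then rise.

Call:
step_arm(motion="0 8 0 0 0; 0 18 0 0 0; 0 25 0 0 0; 0 25 -30 0 0; 0 25 -70 0 0; 0 25 -110 0 0; 0 60 -137 0 0; 0 110 -137 0 0; 0 150 -137 0 0; 0 150 -137 0 0")

```text
t: 9.72
tool_pos: [0.5694, -0.1188, 0.4036]
eef_rot: [0.559, -0.559, 0.433, -0.434]
wrist_force: [-0.4, 1.6, 0.3]
grip_width: 0.003
```

```bash
python3 - <<'E'
from h import *
where()
im=imaging.read_camera("side")[:,:,::-1].copy();cv2.imwrite("pics/side5r.png",im);overlay("side",im,PB,.127,180,120,140,150,4,"pics/side5.png")
im=imaging.read_camera("top")[:,:,::-1].copy();cv2.imwrite("pics/top5r.png",im);overlay("top",im,PB,.127,180,130,210,140,3.8,"pics/top5.png")
E
```

```text
t 9.72 tip box [ -1.8 -41.6] z 230.6 yaw err -0.003 F [-0.4  1.6  0.3] tilt [ 0. -0. -1.] g 0.0
```

View pics/side5.png

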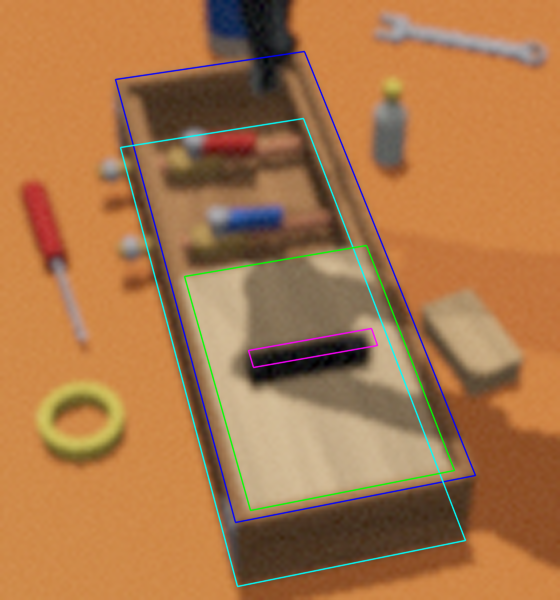

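View pics/top5.png

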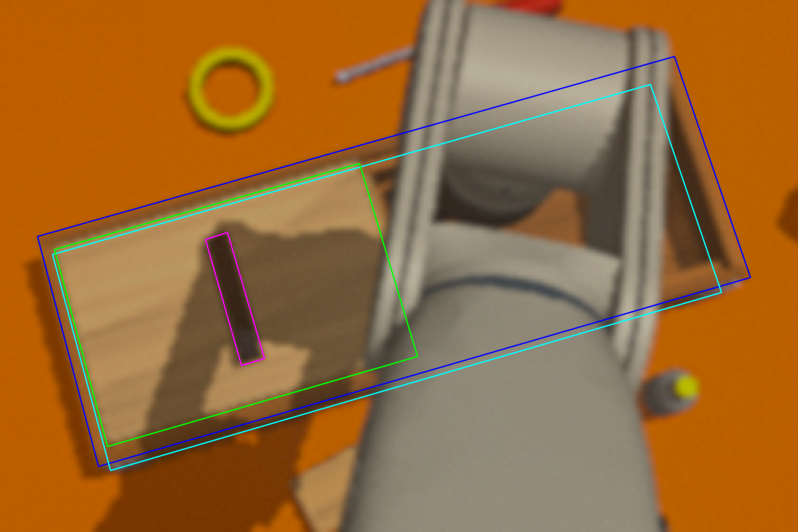

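```bash
python3 - <<'E'
from h import *
im=cv2.imread("pics/side5r.png");x0,y0,s=205,130,10
A=cv2.resize(im[y0:y0+60,x0:x0+75],None,fx=s,fy=s,interpolation=cv2.INTER_CUBIC)
def lev(ax,th,col,z=.058):
    d=np.array([-np.cos(th),np.sin(th)]);n=np.array([d[1],-d[0]])
    P=[np.r_[ax+d*a+n*b,z] for a,b in((0,.007),(.058,.007),(.058,-.007),(0,-.007))]
    q=(proj("side",box2w(PB,np.array(P)))+.5-[x0,y0])*s
    cv2.polylines(A,[q.astype(int)],True,col,1)
for ay in(-.19,-.085):
    for th,c in((0.05,(255,255,255)),(.35,(0,255,0))):lev(np.array([.03,ay]),th,c)
cv2.imwrite("pics/lev.png",A)
E
```

```text
(no output)
```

View pics/lev.png

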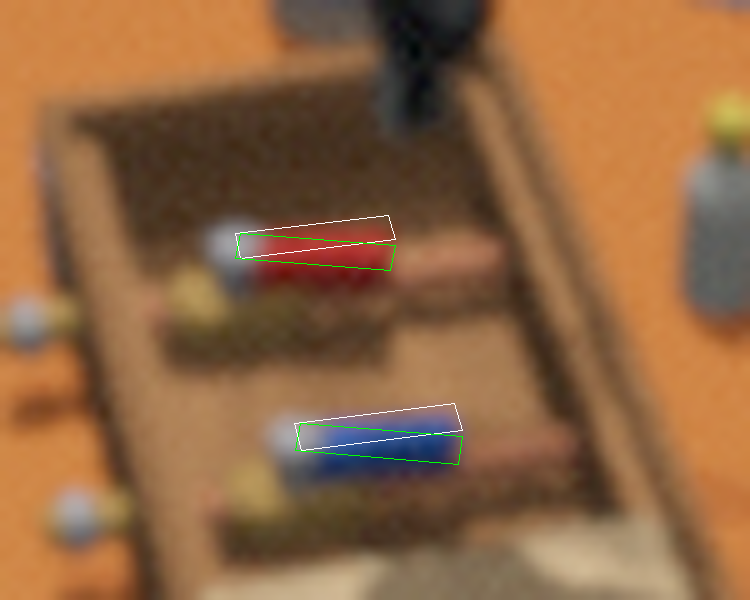

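Red lever: hub at (235,245), end at (393,250) in the zoom, so about 0.15–0.2 rad. Its end is near box (-27,-180) mm. I'll move above the gap on its -y side.

```bash
python3 - <<'E'
from h import *
where();go(-.018,-.218,.15)
E
```

```text
t 9.82 tip box [ -2.1 -39.2] z 230.3 yaw err -0.001 F [-0.3 -0.3 -1. ] tilt [-0.001  0.001 -1.   ] g 0.01
shift mm [178.7  80.1 -15.8] turn -0.001
```

Call:
step_arm(motion="0 30 0 -3 0; 0 65 0 -6 0; 0 100 0 -9 0; 0 135 0 -12 0; 0 165 0 -16 0; 0 179 20 -16 0; 0 179 60 -16 0; 0 179 100 -16 0; 0 179 130 -16 0; 0 179 140 -16 0; 0 179 140 -16 0; 0 179 140 -16 0")

```text
t: 11.32
tool_pos: [0.5992, -0.2938, 0.265]
eef_rot: [0.559, -0.559, 0.432, -0.433]
wrist_force: [0.9, 1.0, -0.3]
grip_width: -0.005
```

```bash
python3 - <<'E'
from h import *
where();go(-.018,-.218,.062)
im=imaging.read_camera("side")[:,:,::-1].copy()
cv2.imwrite("pics/side6.png",cv2.resize(im[80:200,190:310],None,fx=5,fy=5,interpolation=cv2.INTER_CUBIC))
im=imaging.read_camera("top")[:,:,::-1].copy()
cv2.imwrite("pics/top6.png",cv2.resize(im[130:270,180:390],None,fx=3.8,fy=3.8,interpolation=cv2.INTER_CUBIC))
E
```

```text
t 11.32 tip box [ -16.8 -218.6] z 92.0 yaw err 0.0 F [ 0.9  1.  -0.3] tilt [ 0.002 -0.001 -1.   ] g -0.0
shift mm [-0.5 30.  -1. ] turn 0.0
```

View pics/side6.png

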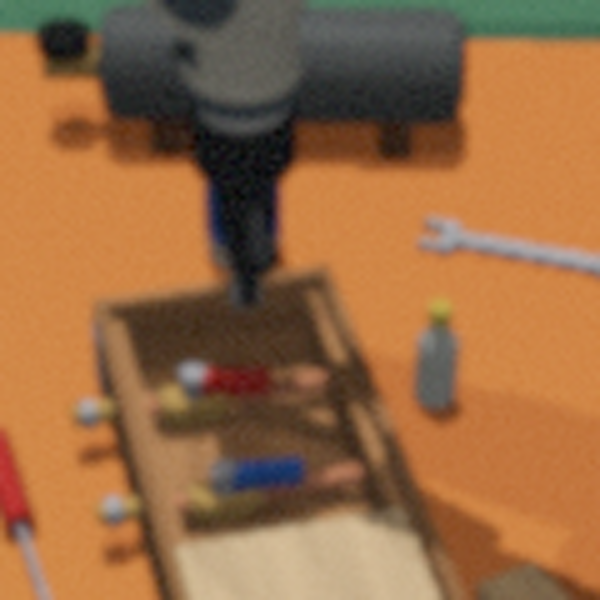

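View pics/top6.png

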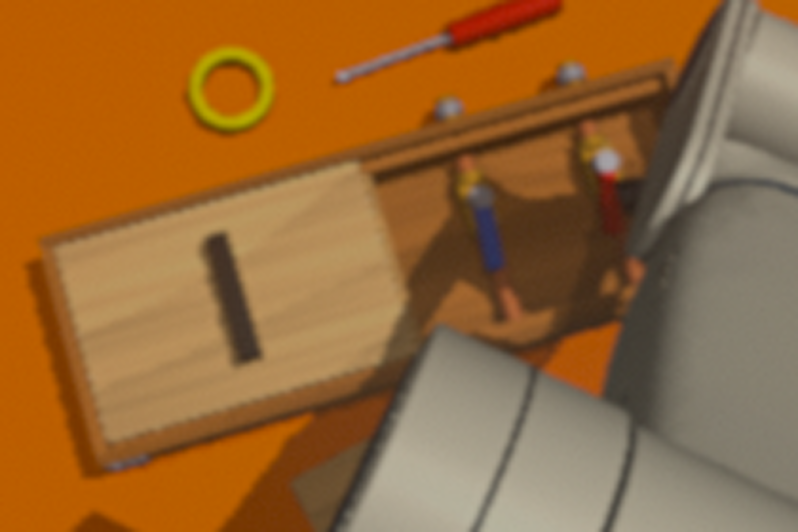

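```bash
python3 - <<'E'
from h import *
z=lambda a:(np.array(a)+.5)/3.8-.5+np.array([180,130])
for n,u,h in(("red pivot",(607,160),.06),("red end",(613,236),.058),("red end right corner",(621,234),.058),("blue pivot",(482,195),.06),("blue end",(495,270),.058),("finger left edge",(617,188),.092)):
    print(n,(inbox(ray("top",z(u),h))*1000).round(1))
s=env.sense()
for P in([-.018,-.218,.058],[-.018,-.208,.092]):print(((proj("top",box2w(PB,P))[0]+.5-[180,130])*3.8).round())
im=imaging.read_camera("top")[:,:,::-1].copy()
cv2.imwrite("pics/top7.png",cv2.resize(im[155:205,325:365],None,fx=12,fy=12,interpolation=cv2.INTER_CUBIC))
E
```

```text
red pivot [  30.1 -189.5]
red end [ -29.5 -175.4]
red end right corner [ -29.7 -182. ]
blue pivot [ 30.6 -85.2]
blue end [-29.5 -77.4]
finger left edge [   1.8 -181.9]
[660. 208.]
[658. 203.]
```

View pics/top7.png

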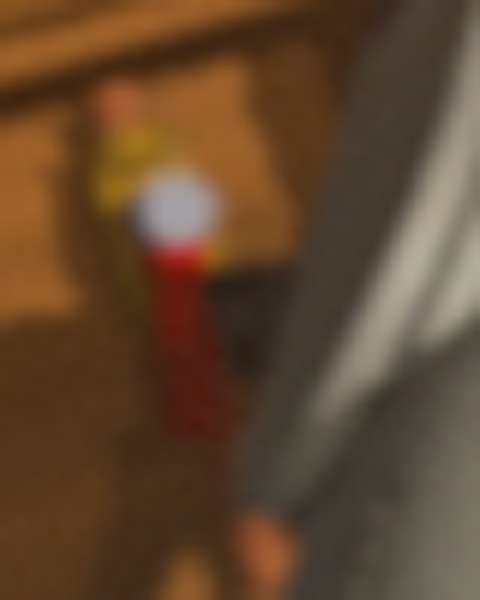

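The top view agrees well: red pivot measures (30,-189.5) mm in the box frame against the given (30,-190), and the lever is at about 0.23 rad. I'll go down at y = -210 mm in small steps.

Call:
step_arm(motion="0 -4 0 -1 0; 0 -8 0 -1 0; 0 -8 8 -1 0; 0 -8 15 -1 0; 0 -8 21 -1 0; 0 -8 26 -1 0; 0 -8 29 -1 0; 0 -8 29 -1 0")

```text
t: 12.48
tool_pos: [0.5956, -0.2864, 0.2344]
eef_rot: [-0.559, 0.559, -0.433, 0.433]
wrist_force: [-0.1, -0.2, -0.9]
grip_width: 0.001
```

Call:
step_arm(motion="0 0 5 0 0; 0 0 10 0 0; 0 0 15 0 0; 0 0 15 0 0")

```text
t: 12.98
tool_pos: [0.5954, -0.2863, 0.2191]
eef_rot: [-0.559, 0.559, -0.433, 0.432]
wrist_force: [-0.3, 0.6, -0.6]
grip_width: -0.002
```

```bash
python3 - <<'E'
from h import *
where()
im=imaging.read_camera("side")[:,:,::-1].copy()
cv2.imwrite("pics/side8.png",cv2.resize(im[110:200,200:290],None,fx=6,fy=6,interpolation=cv2.INTER_CUBIC))
for th in np.arange(.2,1.66,.15):
    t=min(th,1.571);d=np.array([-np.cos(t),np.sin(t)]);n=np.array([np.sin(t),np.cos(t)])
    h=11*np.sin(t)+11*np.cos(t)
    c=np.array([30,-190])+46*d-n*(7+h); print(round(t,2),c.round(1))
E
```

```text
t 12.97 tip box [ -18.9 -210.1] z 46.1 yaw err -0.0 F [-0.3  0.6 -0.6] tilt [-0.001  0.    -1.   ] g -0.0
0.2 [ -19.  -200.4]
0.35 [ -20.4 -194.1]
0.5 [ -20.9 -187.2]
0.65 [ -20.2 -180. ]
0.8 [ -18.2 -172.7]
0.95 [ -14.9 -165.6]
1.1 [ -10.3 -158.9]
1.25 [  -4.3 -152.9]
1.4 [   2.8 -148. ]
1.55 [  10.8 -144.4]
```

View pics/side8.png

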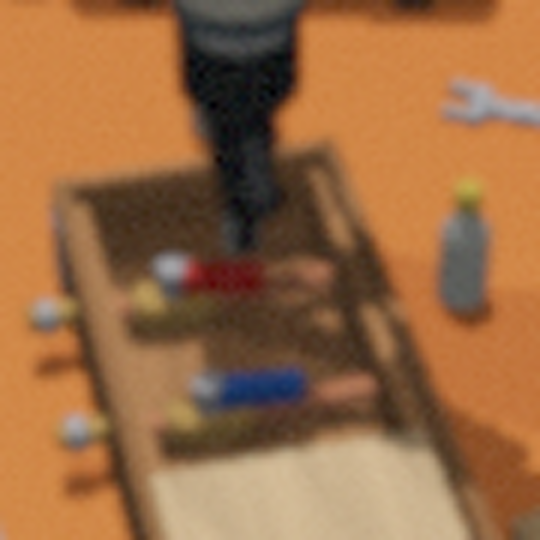

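The fingertip is behind the red lever at about (240,245), clear of it and with no contact force. I'll push along the arc.

Call:
step_arm(motion="0 -5 0 0 0; 0 -10 0 0 0; 0 -16 0 -1 0; 0 -23 0 -2 0; 0 -30 0 -1 0; 0 -37 0 1 0; 0 -44 0 4 0; 0 -51 0 9 0; 0 -51 0 9 0")

```text
t: 14.15
tool_pos: [0.5915, -0.2338, 0.2194]
eef_rot: [0.559, -0.559, 0.433, -0.432]
wrist_force: [-0.4, 0.1, -0.3]
grip_width: 0.001
```

```bash
python3 - <<'E'
from h import *
where()
im=imaging.read_camera("side")[:,:,::-1].copy()
cv2.imwrite("pics/side9.png",cv2.resize(im[110:200,200:290],None,fx=6,fy=6,interpolation=cv2.INTER_CUBIC))
E
```

```text
t 14.15 tip box [  -9.5 -158.2] z 46.4 yaw err 0.001 F [-0.4  0.1 -0.3] tilt [-0.001  0.001 -1.   ] g 0.0
```

View pics/side9.png

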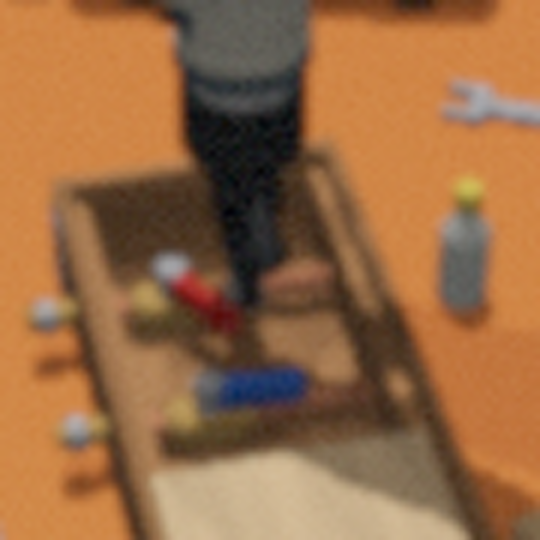

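The red lever has turned to about 1 rad, with its end at (230,320), and the blue one hasn't moved. I'll continue, now mainly along box +x.

Call:
step_arm(motion="0 -3 0 3 0; 0 -5 0 6 0; 0 -8 0 10 0; 0 -10 0 14 0; 0 -12 0 18 0; 0 -12 0 21 0; 0 -12 0 21 0")

```text
t: 15.08
tool_pos: [0.6089, -0.2174, 0.2196]
eef_rot: [0.559, -0.559, 0.433, -0.432]
wrist_force: [-1.3, 0.4, 0.4]
grip_width: -0.001
```

Call:
step_arm(motion="0 0 0 2 0; 0 0 0 3 0; 0 0 0 3 0")

```text
t: 15.45
tool_pos: [0.6108, -0.217, 0.2195]
eef_rot: [-0.559, 0.56, -0.434, 0.432]
wrist_force: [-6.6, 1.5, 2.4]
grip_width: 0.0
```

```bash
python3 - <<'E'
from h import *
where()
E
```

```text
t 15.45 tip box [  13.  -146.7] z 46.5 yaw err -0.0 F [-6.6  1.5  2.4] tilt [-0.003  0.001 -1.   ] g 0.0
```

Call:
step_arm(motion="0 0 0 1 0; 0 0 0 3 0; 0 0 0 3 0")

```text
t: 15.82
tool_pos: [0.612, -0.2168, 0.2193]
eef_rot: [-0.558, 0.561, -0.435, 0.43]
wrist_force: [-15.3, -4.7, 9.7]
grip_width: 0.0
```

```bash
python3 - <<'E'
from h import *
where()
im=imaging.read_camera("side")[:,:,::-1].copy()
cv2.imwrite("pics/side10.png",cv2.resize(im[110:200,200:290],None,fx=6,fy=6,interpolation=cv2.INTER_CUBIC))
E
```

```text
t 15.82 tip box [  13.4 -146.5] z 46.3 yaw err 0.0 F [-15.3  -4.7   9.7] tilt [-0.008  0.001 -1.   ] g 0.0
```

View pics/side10.png

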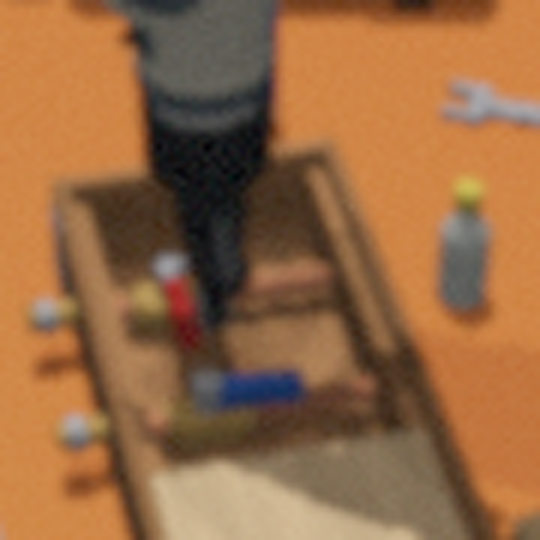

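The force rises to 15 N with no further motion, and the lever lies across the pipe, so it's at its stop. I'll back off and rise.

Call:
step_arm(motion="0 0 0 -5 0; 0 0 0 -12 0; 0 0 0 -15 0; 0 0 -20 -15 0; 0 0 -60 -15 0; 0 0 -110 -15 0; 0 0 -160 -15 0; 0 0 -185 -15 0; 0 0 -185 -15 0")

```text
t: 17.0
tool_pos: [0.6008, -0.2202, 0.4088]
eef_rot: [0.56, -0.559, 0.43, -0.435]
wrist_force: [0.1, -0.2, -0.5]
grip_width: 0.002
```

Call:
step_arm(motion="0 25 0 -35 0; 0 50 0 -75 0; 0 75 0 -115 0; 0 100 0 -160 0; 0 120 0 -205 0; 0 140 0 -250 0; 0 155 0 -290 0; 0 160 0 -320 0; 0 160 0 -320 0; 0 160 0 -320 0; 0 160 0 -320 0")

```text
t: 18.38
tool_pos: [0.3315, -0.4549, 0.4045]
eef_rot: [0.56, -0.559, 0.432, -0.432]
wrist_force: [-0.7, 0.0, 0.1]
grip_width: 0.001
```

```bash
python3 - <<'E'
from h import *
where()
im=imaging.read_camera("side")[:,:,::-1].copy()
cv2.imwrite("pics/side11.png",cv2.resize(im[110:260,190:320],None,fx=4,fy=4,interpolation=cv2.INTER_CUBIC))
im=imaging.read_camera("top")[:,:,::-1].copy();cv2.imwrite("pics/top11r.png",im)
cv2.imwrite("pics/top11.png",cv2.resize(im[130:270,180:390],None,fx=3.8,fy=3.8,interpolation=cv2.INTER_CUBIC))
E
```

```text
t 18.38 tip box [-316.6 -307. ] z 231.5 yaw err 0.001 F [-0.7  0.   0.1] tilt [ 0.  0. -1.] g 0.0
```

View pics/side11.png

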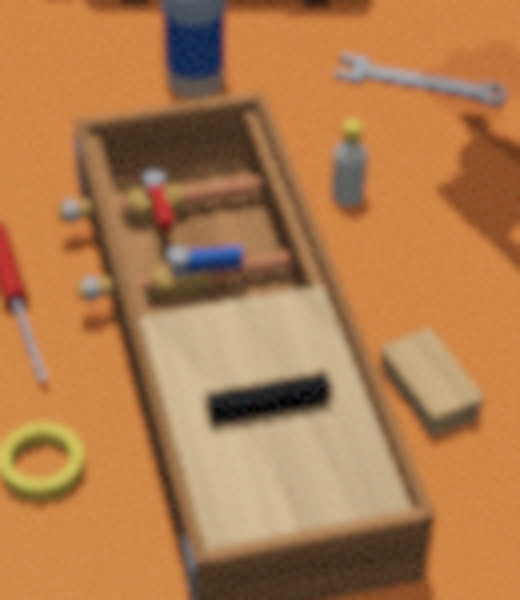

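View pics/top11.png

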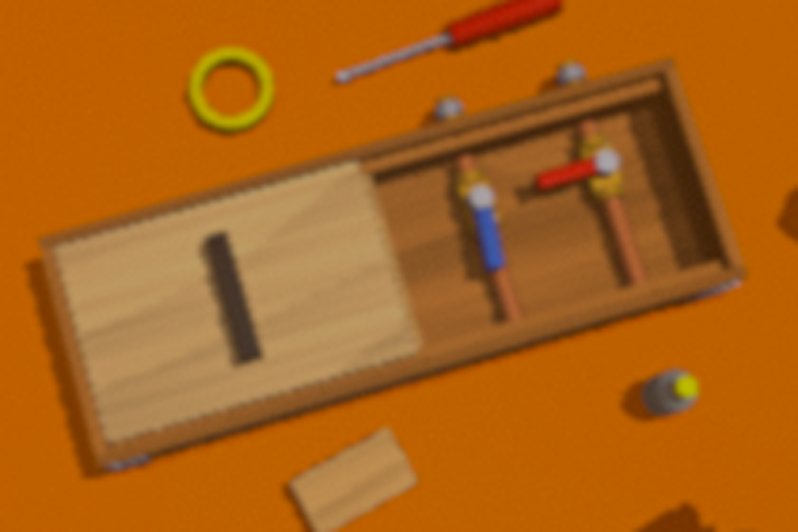

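```bash
python3 - <<'E'
from h import *
z=lambda a:(np.array(a)+.5)/3.8-.5+np.array([180,130])
im=cv2.imread("pics/top11r.png")
A=cv2.resize(im[130:270,180:390],None,fx=3.8,fy=3.8,interpolation=cv2.INTER_CUBIC).astype(int)
B,G,R=A[...,0],A[...,1],A[...,2]
def fit(m,box):
    x0,y0,x1,y1=box;v,u=np.nonzero(m[y0:y1,x0:x1]);u=u+x0;v=v+y0
    P=np.array([inbox(ray("top",z((a,b)),.058)) for a,b in list(zip(u,v))[::7]])
    c=P.mean(0);w,V=np.linalg.eigh(np.cov((P-c).T));d=V[:,1];print(len(u),"centre",(c*1000).round(1),"dir",d.round(3))
    return c,d
c,d=fit((R>130)&(G<55),(520,140,620,200));d=d*np.sign(d[1]);print("red angle",np.arctan2(d[1],-d[0]),"via pivot",np.arctan2(c[1]+.19,-(c[0]-.03)))
c,d=fit((B>110)&(R<110)&(B>R+50),(460,190,520,280));print("blue via pivot",np.arctan2(c[1]+.085,-(c[0]-.03)))
b=inbox(ray("top",z(((217+250)/2,(237+360)/2)),.106));print("bar",b*1000)
E
```

```text
854 centre [  29.1 -155.1] dir [-0.014  1.   ]
red angle 1.5572281813185644 via pivot 1.5458023108518844
807 centre [ -3.7 -80.5] dir [-0.997  0.075]
blue via pivot 0.13411249604340528
bar [ -0.7167665  127.20309643]
```

```bash
python3 - <<'E'
from plant import ticket
print(ticket.close_job())
E
```

```text
the job is handed in; nothing more can be done
None
```

I slid the cover by its bar to the far end of the box, pushed the red lever shut to its stop, and handed the job in at about 18.5 s of the 51 s allowed.

- **Cover:** I pushed it with shut fingers until the force rose to 24 N at its end stop. The last top view puts the bar at y = +127 mm of the box, which is the end of its travel. It lies flat.
- **Red lever:** I pushed until about 15 N gave no further motion. Two fits to the last top picture put it at 1.55 to 1.56 rad, against a stop of 1.571.
- **Blue lever:** it stands at about 0.13 rad, the same as before the red lever was moved, within measurement error.
- **Bystanders:** the glue, block, tape and driver are at the same pixels as at the start. The water bottle and spanner look undisturbed in the last side view. The mug and tin were outside the last cropped pictures and far from the arm's path.
- **Robot:** the gripper is clear of everything, with its tip 0.23 m up.

**Disagreement:** the two cameras differed by about 3 mm in the box's y and 0.01 rad in its yaw. The box outline drawn from the fitted pose came out about 1.5 pixels larger than it looks in both views. The red pivot still measured within 1 mm of its given position, so I used the averaged pose.

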